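# Fit a sight glass and screw down its retaining ring

## Robot

A 6-joint arm with a two-finger parallel gripper is mounted at the origin on a cart in front of the work surface, level with it; the furniture and walls round the work are solid. World frame = base frame: x ahead of the robot, y to its left, z up, the work surface at z = 0. Lengths are in m, angles in rad, forces in N, time in s.
With the tool pointing down it reaches from about 0.425 to 0.95 m from the base axis. Payload 3.5 kg.
Tool frame: the origin (TCP) lies midway between the tips of the shut fingers; the grasp point (between the pads) lies 19 mm behind it; z points along the fingers, y is the line along which they close (so a half turn about z gives the same grasp; the last joint's range is limited). The gripper opens to 85 mm and grips with 20 to 120 N. Pads are 22 mm wide; open, the fingers measure 114 mm over their backs; the gripper's body (76 mm by 85 mm) begins 54 mm behind the grasp point. The pads swing forward as they close: fully open they stand 13 mm farther back than shut.
Start: joints at [1.167, 0.286, 1.577, -0, 1.279, -0.15], TCP at [0.169, 0.653, 0.231] pointing down, gripper open.
Joint ranges: [-2.77, 2.77], [-0.9, 2.22], [0.21, 2.48], [-1.53, 4.67], [0.24, 2.81], [-2.84, 2.84]. Speed limits (rad/s): [2.79, 2.79, 3.14, 3.14, 3.14, 3.14].

## Interface

Orientations are given as a unit quaternion [x, y, z, w].
In Python, from plant import status, read_camera, ticket gives the robot as it stands.
- The arm moves only by the shell command python3 -m pendant 'ROWS' [FORCE]. ROWS is a JSON object of lists of equal length, an entry for each row: "grip": the opening, from 0 (shut) to 1 (fully open); "offset": the shift along the tool's x, y, z in m, a list of three; "rot": the turn, a rotation vector about the tool's x, y, z in degrees, a list of three. A call has 1 to 20 rows; each row is the pose to reach, as a shift and turn from the pose commanded when the call began, along the tool's axes at that moment; what a row does not reach only later rows make up. A row lasts 1/12 s, in which the tool goes at most 41.7 mm and 7.16 degrees, less where a joint would pass 70% of its speed; a pose out of reach is approached as far as the arm can. A call with a gripper value outside its range is refused whole. The fingers move at their own pace and stop on an object; FORCE is the grip in N (left out, the last holds). Time passes only in rows, so rows that repeat a pose let the fingers close. It gives the time, the measured TCP pose, the force, the opening and the grip force at its end, in the units of the state.
- status.observe(): the state, without advancing time (a new reading comes with each control period).
- read_camera(name): name is "scene" or "top" or "wrist"; returns a dict with "pixels" (420x560x3 uint8, red, green, blue), "mtx" (3x3 intrinsics, pixels), "R" (3x3) and "t" (3): a world point X has camera coordinates R X + t. Camera axes: x right, y down, z forward; pixel columns grow to the right and rows downward; lengths in m; the calibration is good to about 2 mm. A picture is of the moment at which its call begins. There is no depth.
- ticket.sign_off(): hands the job in; it is judged then, once.
The state is a dict: "t": time; "joint_positions": joint angles; "joint_velocities": joint speeds; "joint_torque": joint torques, N m; "eef_pos": TCP position; "tcp_rot": TCP orientation; "force": force on the tool from outside, world axes, zero at the start; "wrist_torque": the same for the moment, N m; "finger_gap": finger opening in m; "grip_force": force on a finger pad.
Only numpy, scipy, OpenCV 4.12 (cv2) and the standard library are available. Lean on these libraries where they do the work, as an engineer would, in place of code of your own. Each camera call takes 0.05 s, during which the arm holds its last target. There are 200 camera calls.

## Task

Lay the round sight glass flat in the recess on top of the bolted-down sight-glass housing and let go of it; then put the hexagon-topped retaining ring over it and screw it down clockwise until it is snug, so that the ring stays clamping the glass when you let go. Do not overtighten, the glass cracks, and leave the other things on the bench where they are.

Things in the scene. Friction and masses are not known exactly. Their poses are not given: they have to be found in the camera images.
- sight_housing: Fixed housing: grey square foot 80 x 80 x 10 mm with four bolts; on it an upright aluminium tower, 52 mm diameter, top rim 48 mm above the bench; a brass pipe stub (up to 21 mm thick, centre 21 mm above the bench) sticks out along +x to 54 mm from the axis. Origin on the tower's axis at the bench, z up. It has a recess for the glass (housing_mouth) and an outside thread (housing_thread).
- housing_mouth (a point): Centre of the tower's top rim, 48 mm above the bench: mouth of the recess, 41.6 mm in diameter (44.4 mm for the first 2.5 mm). Its rubber-faced stiff seat lies 8.0 to 9.8 mm below the rim; this differs from housing to housing and is not reported, so the ring's final angle must be felt.
- housing_thread (a point): On the axis, 43 mm above the bench. Outside the tower are three right-hand thread ridges, 59.4 mm over all, 3 mm thick, each 90 deg long, with 30 deg gaps centred at 0 (the housing's +x), 120 and 240 deg. Going clockwise (from above) out of a gap one meets a ridge's high end, underside 43.0 mm above the bench; from there it falls 2.8 mm per radian clockwise.
- sight_glass: Clear round glass disc, 40 mm diameter, 16 mm thick, 60 g, lower edge bevelled by 1 mm, lying flat on the bench. Origin at the centre of its underside, z up. Seated in the recess it stands 6 to 8 mm proud of the rim. It cracks if the ring presses on it with more than 40 N.
- retaining_ring: Steel cap ring, 69 mm diameter (71 over small ribs), 38 mm high, about 120 g, standing on its open skirt. Origin at the centre of its underside, z up. Skirt bore 62 mm; flange with a 29 mm hole, underside 17.8 mm and top 21.8 mm above the origin, comes to rest on the glass. Steel on steel with friction: the tightened thread holds when let go.
- ring_lugs (a point): On the ring's axis, 2.5 mm above its underside: height of three lugs inside the skirt at 0, 120, 240 deg from the ring's +x; 6 mm wide, 3 mm high, reaching in to 54.4 mm diameter. With the lugs lowered into the gaps, turn clockwise: they run under the ridges and pull the ring down, easily at first, then tight 0.5 to 1.3 rad from the gaps' centres; past 1.7 rad they leave the ridges.
- ring_collar (a point): Middle of the ring's hexagon collar, on its axis, 29.8 mm above its underside: the place to grip. 46 mm across flats, from 21.8 to 37.8 mm above the underside, flats facing 0, 60, 120 .. deg from the ring's +x. When snug, the torque about the axis climbs: 0.1 to 0.2 Nm is snug, 0.3 Nm is too much.
- bearing_small: Bystander: ball bearing, 52 mm diameter, 16 mm high. Origin at the centre of its underside.
- bearing_large: Bystander: ball bearing, 62 mm diameter, 16 mm high. Origin at the centre of its underside.
- oil_filter: Bystander: oil filter canister, 78 mm diameter, 86 mm high. Origin at the centre of its underside.
- spanner: Bystander: combination spanner, 34 x 191 x 6 mm, lying flat, long axis y. Origin at the centre of its underside.
- feeler_gauge: Bystander: closed feeler gauge, 17 x 105 x 10 mm, lying flat, long axis y. Origin at the centre of its underside.
Things that resemble listed ones, but are neither listed nor needed, are in the scene too. What is shaped like the sight_glass but orange is not meant. Leave any orange look-alike of the retaining_ring alone.

How it is judged:
On the way:
1. the glass lies flat in the housing's recess, let go, with the ring not yet on it (horizontal distance between sight_glass and housing_mouth below 0.0025 m and z of sight_glass in the frame of sight_housing below 0.042 m and angle between sight_glass's own z axis and vertical below 0.05 rad and contact force between each of the fingers, retaining_ring and sight_glass below 0.1 N and linear speed of sight_glass below 0.02 m/s), for 0.2 s.
At the end, for the whole second after the job is handed in: Glass flat in the recess (within 2.5 mm of the axis, 0.05 rad, underside at most 42 mm above the bench); ring let go, at rest and level on the thread (3 mm, 0.06 rad, underside at most 39.5 mm above the bench), still pressing on the glass with over 6 N (horizontal distance between sight_glass and housing_mouth below 0.0025 m and z of sight_glass in the frame of sight_housing below 0.042 m and angle between sight_glass's own z axis and vertical below 0.05 rad and contact force between retaining_ring and sight_glass above 6 N and horizontal distance between retaining_ring and housing_mouth below 0.003 m and z of retaining_ring in the frame of sight_housing below 0.0395 m and angle between retaining_ring's own z axis and vertical below 0.06 rad and linear speed of retaining_ring below 0.01 m/s); the robot touches nothing.
It fails at once if the ring presses on the glass with more than 40 N (the glass cracks) (contact force between retaining_ring and sight_glass above 40 N).
It fails at once if one of the bystanders is moved by more than 30 mm (distance of any of bearing_small, bearing_large, oil_filter, spanner, feeler_gauge from where it was at the start of the episode above 0.03 m).
It also fails if it takes over 72 s, if anything falls off the work surface, if the arm or the gripper's body presses on something with over 40 N, if the wrist force passes 120 N, or if a joint passes its speed limit or range.

## Working session

There is one attempt and no reset: what is moved stays moved. The work goes in short steps, Python scripts to look and compute and a shell command to move; the robot and the scene stay as the last step left them, time stands still between calls to the robot, and variables do not carry over. Pictures are saved under pics/ and viewed, at most 10 in all, crops included, and the job is handed in when it is done.

```bash
ls; mkdir -p pics; python3 - <<'E'
from plant import status, read_camera
import cv2
s=status.observe(); print(s)
for n in("top","scene"):
    c=read_camera(n); cv2.imwrite(f"pics/{n}0.png",c["pixels"][:,:,::-1]); print(n,c["mtx"].tolist(),c["R"].tolist(),c["t"].tolist())
E
```

```text
pics
{'t': 0.0, 'joint_positions': array([ 1.16700164e+00,  2.87189904e-01,  1.57819210e+00,  2.27904867e-05,
        1.27859579e+00, -1.50009852e-01]), 'joint_velocities': array([ 6.80299647e-05, -3.38850596e-04, -7.50703789e-05,  1.73025765e-03,
        9.57028798e-04, -8.08879315e-04]), 'joint_torque': array([ 9.59272038e-04, -4.05977225e+01, -2.92633402e+01,  7.53660014e-07,
        5.94314173e-03,  8.86444923e-06]), 'eef_pos': array([0.16918129, 0.65277078, 0.22992284]), 'tcp_rot': array([ 1.26555341e-01,  9.91958831e-01, -1.14416094e-03, -3.36514750e-04]), 'force': array([ 0.17502755, -0.07048797,  0.46785393]), 'wrist_torque': array([-0.04760167,  0.0129462 ,  0.0164053 ]), 'grip_force': 0.0, 'finger_gap': 0.08508228350284162}
top [[396.77763129817424, 0.0, 276.5279389953968], [0.0, 396.77763129817424, 208.3210296200538], [0.0, 0.0, 1.0]] [[0.0021830141506212724, -0.9996750289334765, 0.025398247499994326], [-0.9824468928309398, -0.006881559347006148, -0.18641552217502097], [0.1865297220714444, -0.02454548161691706, -0.9821426485578066]] [0.032385834133905514, 0.525180709136597, 1.0995473936445437]
scene [[485.6505703559878, 0.0, 281.6769573745321], [0.0, 485.6505703559878, 207.02653486321833], [0.0, 0.0, 1.0]] [[0.8589057340001458, -0.5120031821758394, -0.011562073494161518], [-0.23702218396961033, -0.37739862083507303, -0.8952043148343625], [0.45398394730204533, 0.7716365870237095, -0.44550595187769887]] [-0.4308312180880448, 0.19714663789591855, 0.9754233602667278]
```

View pics/top0.png

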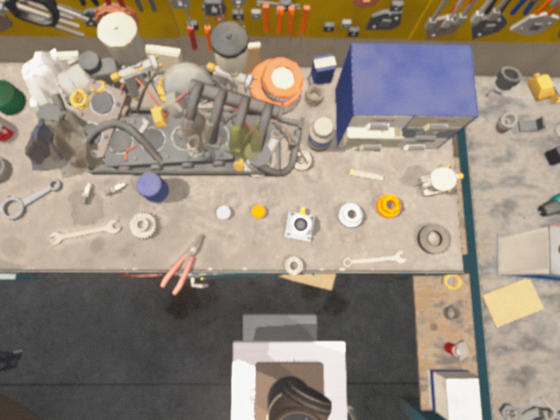

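View pics/scene0.png

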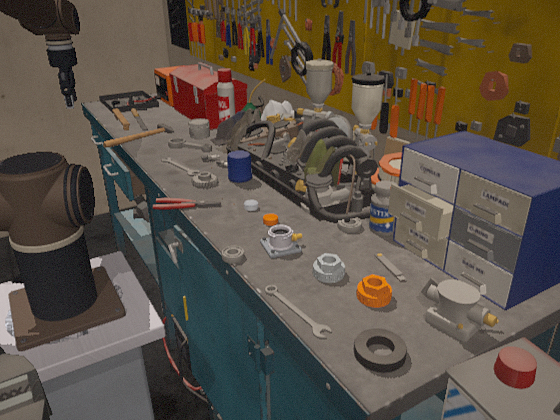

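Candidates in the top view are:
- **Glass:** clear disc at (223,212). The orange disc at (259,211) is the look-alike.
- **Ring:** steel hexagon ring at (350,214). The orange ring at (389,206) is the look-alike.
- **Housing:** square foot with stub at (299,226). The casting at (443,180) is different.

I choose the clear disc, the steel ring and the housing with the square foot, and check them in a close crop.

```bash
cat > h.py <<'E'
import numpy as np, cv2
from plant import status, read_camera
from scipy.spatial.transform import Rotation as Rn
def cam(n): return read_camera(n)
def ray(c,u,v,z):
    d=c["R"].T@np.linalg.solve(c["mtx"],[u,v,1]); o=-c["R"].T@c["t"]
    return o+d*(z-o[2])/d[2]
def proj(c,X):
    p=c["mtx"]@(c["R"]@np.array(X,float)+c["t"]); return p[:2]/p[2]
E
python3 - <<'E'
from h import *
a=cam("top");b=cam("scene")
up=lambda p,s:cv2.resize(p,None,fx=s,fy=s,interpolation=cv2.INTER_CUBIC)
A=up(a["pixels"][190:250,210:410],4);B=up(b["pixels"][190:280,180:380],4)
cv2.imwrite("pics/crop1.png",np.vstack([A,B])[:,:,::-1])
for n,u,v,z in[("glass",223,212,.016),("or",259,211,.016),("hous",300,225,.048),("ring",350,214,.038),("orring",389,206,.038),("spanner",375,260,0),("brg",294,265,.016),("filt",152,187,.086),("brgL",434,238,.016)]:
    p=ray(a,u,v,z);print(n,p.round(3),np.hypot(*p[:2]).round(3),proj(b,p).round(0))
E
```

```text
glass [0.519 0.193 0.016] 0.554 [252. 202.]
or [0.523 0.086 0.016] 0.53 [272. 217.]
hous [ 0.477 -0.033  0.048] 0.478 [280. 230.]
ring [ 0.512 -0.181  0.038] 0.543 [328. 258.]
orring [ 0.536 -0.297  0.038] 0.613 [372. 281.]
spanner [ 0.38  -0.259  0.   ] 0.46 [296. 312.]
brg [ 0.364 -0.017  0.016] 0.365 [234. 252.]
filt [0.576 0.385 0.086] 0.693 [238. 154.]
brgL [ 0.445 -0.434  0.016] 0.621 [382. 347.]
```

View pics/crop1.png

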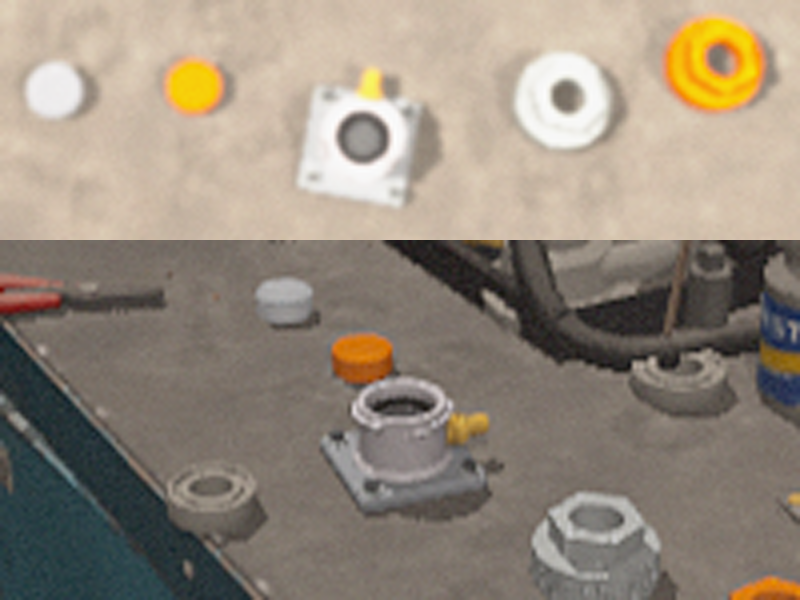

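The crop shows the clear disc at top (223.8,212.5) and the steel ring at (351,215). The housing bore is at (300.5,224.5) with its stub pointing up the image. The choices hold, so I go above the glass.

```bash
python3 -m pendant '{"grip":[1,1,1,1,1,1,1,1,1,1,1,1,1,1,1,1,1,1],"offset":[[-0.03,-0.024,0.004],[-0.06,-0.048,0.008],[-0.09,-0.072,0.012],[-0.12,-0.096,0.016],[-0.15,-0.12,0.02],[-0.18,-0.144,0.024],[-0.21,-0.168,0.028],[-0.24,-0.192,0.032],[-0.27,-0.216,0.036],[-0.3,-0.24,0.04],[-0.33,-0.264,0.044],[-0.36,-0.288,0.048],[-0.39,-0.312,0.052],[-0.42,-0.336,0.056],[-0.454,-0.36,0.06],[-0.454,-0.36,0.06],[-0.454,-0.36,0.06],[-0.454,-0.36,0.06]],"rot":[[0,0,0],[0,0,0],[0,0,0],[0,0,0],[0,0,0],[0,0,0],[0,0,0],[0,0,0],[0,0,0],[0,0,0],[0,0,0],[0,0,0],[0,0,0],[0,0,0],[0,0,0],[0,0,0],[0,0,0],[0,0,0]]}' 40
python3 - <<'E'
from h import *
c=cam("wrist");cv2.imwrite("pics/w1.png",c["pixels"][:,:,::-1])
s=status.observe();print(s["eef_pos"],s["tcp_rot"],s["joint_positions"].round(3))
print("campos",-c["R"].T@c["t"],"fwd",c["R"][2])
print("tcp px",proj(c,s["eef_pos"]),"glass px",proj(c,[.519,.191,.016]))
E
```

```text
t: 1.7
eef_pos: [0.5182, 0.1909, 0.171]
tcp_rot: [0.127, 0.992, 0.0, -0.001]
force: [-0.2, 0.4, -0.3]
finger_gap: 0.0853
grip_force: 0.0
[0.51783573 0.19155319 0.17115023] [ 1.26260093e-01  9.91997097e-01  6.40127716e-05 -3.80504905e-04] [ 0.17   0.075  1.934  0.     1.133 -1.147]
campos [0.44174745 0.21199682 0.31369887] fwd [ 0.30180208 -0.07703086 -0.95025352]
tcp px [277.03185414 280.12428409] glass px [277.50396096 198.56630589]
```

View pics/w1.png

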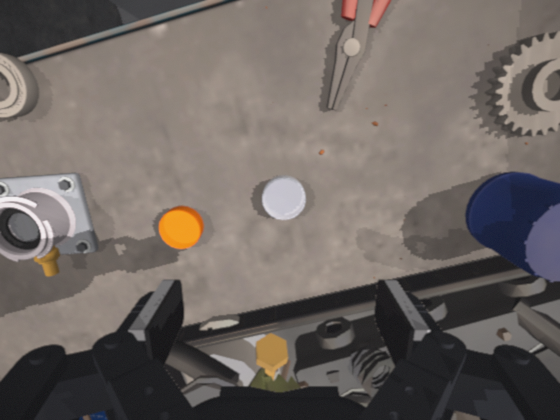

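The wrist view shows the clear disc at (284,198), the orange one at (181,228) and the housing rim at (20,228). I measure the disc, and the housing more roughly.

```bash
cat >> h.py <<'E'
def blob(c,box,mask):
    u0,u1,v0,v1=box; m=mask[v0:v1,u0:u1].astype(np.uint8)
    n,l,st,ce=cv2.connectedComponentsWithStats(m); i=1+np.argmax(st[1:,4])
    return ce[i]+[u0,v0],st[i]
def totool(d):
    return Rn.from_quat(status.observe()["tcp_rot"]).inv().apply(d)
E
python3 - <<'E'
from h import *
c=cam("wrist");p=c["pixels"].astype(int)
m=(p[...,2]>p[...,0]-3)&(p.sum(2)>330)
ce,st=blob(c,(240,330,160,240),m);print(ce,st)
s=status.observe()
P=ray(c,*ce,.008);print("glass",P,"w at mid", np.linalg.norm(ray(c,ce[0]-st[2]/2,ce[1],.010)-ray(c,ce[0]+st[2]/2,ce[1],.010)))
d=P-s["eef_pos"];print("tool shift",totool(d))
E
```

```text
[282.6722408  198.06889632] [  21   17   44   43 1495]
glass [0.52159394 0.195908   0.008     ] w at mid 0.04142467381013818
tool shift [-0.00283116  0.00482546  0.16328729]
```

```bash
python3 -m pendant '{"grip":[0.62,0.62,0.62,0.62,0.62,0.62,0.62,0.62],"offset":[[-0.002,0.004,0.03],[-0.003,0.004,0.06],[-0.003,0.004,0.09],[-0.003,0.004,0.12],[-0.003,0.004,0.145],[-0.003,0.004,0.16],[-0.003,0.004,0.163],[-0.003,0.004,0.163]],"rot":[[0,0,0],[0,0,0],[0,0,0],[0,0,0],[0,0,0],[0,0,0],[0,0,0],[0,0,0]]}' 40
python3 -m pendant '{"grip":[0.62,0.62,0.62,0.62,0.62],"offset":[[0,0,0.001],[0,0,0.002],[0,0,0.003],[0,0,0.004],[0,0,0.004]],"rot":[[0,0,0],[0,0,0],[0,0,0],[0,0,0],[0,0,0]]}'
python3 - <<'E'
from h import *
c=cam("wrist");cv2.imwrite("pics/w2.png",c["pixels"][:,:,::-1])
E
```

```text
t: 2.47
eef_pos: [0.5208, 0.195, 0.0073]
tcp_rot: [0.126, 0.992, -0.0, -0.001]
force: [-0.2, 0.1, 0.2]
finger_gap: 0.053
grip_force: 0.0
t: 2.88
eef_pos: [0.5228, 0.1941, 0.005]
tcp_rot: [0.127, 0.992, 0.0, 0.001]
force: [-0.1, -0.4, -0.6]
finger_gap: 0.0529
grip_force: 0.0
```

View pics/w2.png

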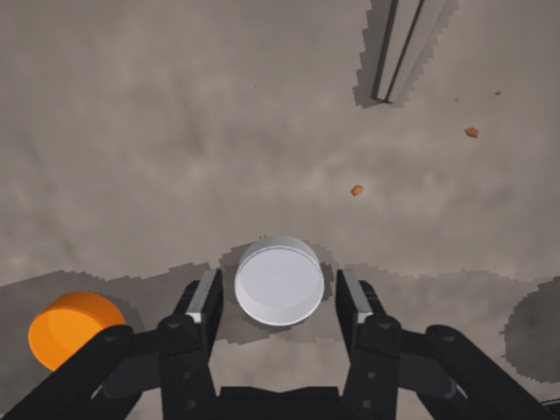

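The glass is centred between the fingers at (279,286), and nothing is touching it. I feel for the bench.

```bash
python3 - <<'E'
from h import *
c=cam("wrist");s=status.observe();P=ray(c,279,286,.016);print(P,totool(P-s["eef_pos"]),s["force"])
E
python3 -m pendant '{"grip":[0.62,0.62,0.62],"offset":[[0,0,0.001],[0,0,0.002],[0,0,0.003]],"rot":[[0,0,0],[0,0,0],[0,0,0]]}'
python3 -m pendant '{"grip":[0.62,0.62],"offset":[[0,0,0.001],[0,0,0.002]],"rot":[[0,0,0],[0,0,0]]}'
python3 -m pendant '{"grip":[0.62,0.62],"offset":[[0,0,0.001],[0,0,0.002]],"rot":[[0,0,0],[0,0,0]]}'
```

```text
[0.51950491 0.19635664 0.016     ] [ 0.00362269  0.00149714 -0.01130661] [ 0.3284929   0.07225757 -0.56751127]
t: 3.23
eef_pos: [0.5224, 0.194, 0.0012]
tcp_rot: [0.127, 0.992, -0.0, -0.0]
force: [0.0, 0.1, -0.5]
finger_gap: 0.0533
grip_force: 0.0
t: 3.4
eef_pos: [0.5224, 0.194, -0.0009]
tcp_rot: [0.127, 0.992, -0.0, -0.0]
force: [0.1, -0.4, -0.1]
finger_gap: 0.0526
grip_force: 0.0
t: 3.57
eef_pos: [0.5224, 0.194, -0.0028]
tcp_rot: [0.127, 0.992, -0.0, -0.0]
force: [0.3, -1.0, 0.5]
finger_gap: 0.0529
grip_force: 0.0
```

```bash

python3 -m pendant '{"grip":[0.62,0.62],"offset":[[0.002,0.001,0.001],[0.002,0.001,0.002]],"rot":[[0,0,0],[0,0,0]]}'
python3 -m pendant '{"grip":[0.62,0.62],"offset":[[0,0,0.001],[0,0,0.002]],"rot":[[0,0,0],[0,0,0]]}'|egrep 'eef|force'
```

```text
t: 3.73
eef_pos: [0.5213, 0.1954, -0.0036]
tcp_rot: [0.126, 0.992, -0.0, 0.0]
force: [-3.6, -2.8, 12.7]
finger_gap: 0.0528
grip_force: 6.0
eef_pos: [0.5214, 0.1954, -0.0037]
force: [-9.4, -3.7, 24.6]
grip_force: 12.2
```

```bash

python3 -m pendant '{"grip":[0.62,0.62,0.62,0.3,0.3,0.3,0.3,0.3,0.3],"offset":[[0,0,-0.005],[0,0,-0.015],[0,0,-0.015],[0,0,-0.015],[0,0,-0.015],[0,0,-0.015],[0,0,-0.015],[0,0,-0.015],[0,0,-0.015]],"rot":[[0,0,0],[0,0,0],[0,0,0],[0,0,0],[0,0,0],[0,0,0],[0,0,0],[0,0,0],[0,0,0]]}' 40
python3 -m pendant '{"grip":[0.3,0.3,0.3,0.3,0.3,0.3,0.3,0.3,0.3,0.3,0.3,0.3,0.3,0.3,0.3],"offset":[[0,0,-0.02],[0,0,-0.06],[0,0,-0.1],[0,-0.01,-0.13],[0,-0.04,-0.15],[-0.002,-0.07,-0.16],[-0.005,-0.1,-0.16],[-0.008,-0.13,-0.16],[-0.011,-0.16,-0.16],[-0.014,-0.19,-0.16],[-0.015,-0.22,-0.16],[-0.015,-0.232,-0.16],[-0.015,-0.232,-0.16],[-0.015,-0.232,-0.16],[-0.015,-0.232,-0.16]],"rot":[[0,0,0],[0,0,0],[0,0,0],[0,0,0],[0,0,0],[0,0,0],[0,0,0],[0,0,0],[0,0,0],[0,0,0],[0,0,0],[0,0,0],[0,0,0],[0,0,0],[0,0,0]]}'
python3 - <<'E'
from h import *
c=cam("wrist");cv2.imwrite("pics/w3.png",c["pixels"][:,:,::-1])
s=status.observe();np.savez("w3.npz",p=c["pixels"],mtx=c["mtx"],R=c["R"],t=c["t"],eef=s["eef_pos"],q=s["tcp_rot"])
E
```

```text
t: 4.65
eef_pos: [0.5212, 0.1957, 0.0091]
tcp_rot: [0.127, 0.992, 0.0, 0.0]
force: [-1.1, -0.4, 6.9]
finger_gap: 0.0375
grip_force: 39.3
t: 5.9
eef_pos: [0.4768, -0.0322, 0.1678]
tcp_rot: [0.126, 0.992, 0.0, -0.0]
force: [-0.1, -0.1, -0.4]
finger_gap: 0.0376
grip_force: 40.3
```

View pics/w3.png

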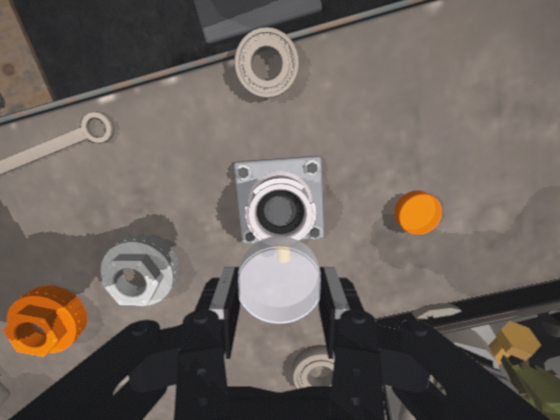

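The bore mouth is near (280,210). The glass is held level at (279,285) between the pads. The steel ring is at (137,272) and the orange one at (45,322). I fit the rim circle to the image and compare the projected glass outline.

```bash
python3 - <<'E'
from h import *
from scipy.ndimage import map_coordinates
d=np.load("w3.npz");c=dict(mtx=d["mtx"],R=d["R"],t=d["t"]);g=cv2.cvtColor(d["p"],cv2.COLOR_RGB2GRAY).astype(float);eef=d["eef"]
def ring(x,y,r,z,n=120,vmax=236):
    a=np.linspace(0,2*np.pi,n);P=np.array([x+r*np.cos(a),y+r*np.sin(a),z+0*a])
    q=c["mtx"]@(c["R"]@P+c["t"][:,None]);q=q[:2]/q[2];ok=q[1]<vmax
    return map_coordinates(g,[q[1][ok],q[0][ok]],order=1)
p0=ray(c,280,210,.048);print("guess",p0)
res=[]
for x in np.arange(p0[0]-.008,p0[0]+.008,.0005):
  for y in np.arange(p0[1]-.008,p0[1]+.008,.0005):
    s1=ring(x,y,.0241,.048).mean()-ring(x,y,.0212,.048).mean()
    res.append((s1,x,y))
res.sort(reverse=True)
for r in res[:4]:print(np.round(r,4))
b=np.mean(res[:15],0)
print("housing",b, "prof",[(k,round(ring(b[1],b[2],k/1e4,.048).mean())) for k in range(180,320,8)])
print("eef",eef)
print("glass outline pred rows: topface far",proj(c,eef+[.02,0,.007]),proj(c,eef+[.0193,-.005,.007]),"bottom near",proj(c,eef-[.0194,-.005,.009]),"top near",proj(c,eef+[-.0194,.005,.007]))
col=g[225:335,279];print(col.astype(int).tolist())
E
```

```text
guess [ 0.47846711 -0.03002469  0.048     ]
[ 9.92031e+01  4.83500e-01 -3.15000e-02]
[ 9.69517e+01  4.83500e-01 -3.10000e-02]
[ 9.66813e+01  4.83500e-01 -3.20000e-02]
[ 9.55692e+01  4.83000e-01 -3.15000e-02]
housing [ 9.37604249e+01  4.83367113e-01 -3.14580226e-02] prof [(180, 74), (188, 80), (196, 91), (204, 106), (212, 129), (220, 162), (228, 199), (236, 223), (244, 229), (252, 226), (260, 217), (268, 200), (276, 187), (284, 187), (292, 185), (300, 178), (308, 172), (316, 160)]
eef [ 0.47691943 -0.0319286   0.16792247]
glass outline pred rows: topface far [286.93039555 324.33795134] [276.44554326 325.35510758] bottom near [276.52375263 235.30684328] top near [276.33037914 248.52625878]
[88, 55, 43, 47, 50, 47, 48, 47, 61, 95, 116, 130, 137, 142, 145, 148, 150, 150, 149, 147, 152, 174, 189, 189, 197, 209, 213, 213, 213, 213, 213, 212, 211, 212, 212, 212, 211, 210, 207, 208, 206, 206, 206, 206, 205, 206, 206, 205, 207, 206, 206, 206, 206, 206, 206, 204, 206, 205, 206, 206, 208, 207, 206, 206, 207, 206, 206, 206, 208, 208, 208, 207, 207, 206, 206, 204, 206, 205, 205, 205, 206, 202, 192, 188, 187, 187, 187, 187, 187, 186, 188, 187, 187, 186, 185, 185, 196, 216, 182, 137, 123, 122, 122, 122, 123, 123, 124, 125, 124, 125]
```

```bash
cat > fit.py <<'E'
from h import *
from scipy.ndimage import map_coordinates
def circfit(c,p0,z,ro,ri,vmax=236,R=.008,sgn=1,st=.0005,blocked=None):
    g=cv2.cvtColor(c["pixels"],cv2.COLOR_RGB2GRAY).astype(float)
    def ring(x,y,r):
        a=np.linspace(0,2*np.pi,120);P=np.array([x+r*np.cos(a),y+r*np.sin(a),z+0*a])
        q=c["mtx"]@(c["R"]@P+c["t"][:,None]);q=q[:2]/q[2];ok=q[1]<vmax
        return map_coordinates(g,[q[1][ok],q[0][ok]],order=1)
    res=[(sgn*(ring(x,y,ro).mean()-ring(x,y,ri).mean()),x,y) for x in np.arange(p0[0]-R,p0[0]+R,st) for y in np.arange(p0[1]-R,p0[1]+R,st)]
    res.sort(reverse=True);return np.mean(res[:10],0)
E
python3 -m pendant '{"grip":[0.3,0.3,0.3,0.3,0.3],"offset":[[-0.025,0,0.01],[-0.05,0.001,0.03],[-0.05,0.001,0.03],[-0.05,0.001,0.03],[-0.05,0.001,0.03]],"rot":[[0,0,0],[0,0,0],[0,0,0],[0,0,0],[0,0,0]]}'
python3 - <<'E'
from fit import *
c=cam("wrist");s=status.observe();np.savez("w4.npz",p=c["pixels"],mtx=c["mtx"],R=c["R"],t=c["t"],eef=s["eef_pos"])
im=c["pixels"].copy()
b=circfit(c,(.482,-.0315),.048,.0241,.0212)
print(s["eef_pos"],b,totool([b[1]-s["eef_pos"][0],b[2]-s["eef_pos"][1],0]))
for r,z in((.0222,.048),(.0297,.0415)):
  for a in np.linspace(0,2*np.pi,60):
    u=proj(c,[b[1]+r*np.cos(a),b[2]+r*np.sin(a),z]);im[int(round(u[1])),int(round(u[0]))]=(255,0,0)
u=proj(c,[b[1],b[2],.048]).astype(int);print(u)
k=im[max(u[1]-75,0):u[1]+75,u[0]-100:u[0]+100]
cv2.imwrite("pics/w4.png",cv2.resize(k,None,fx=4,fy=4,interpolation=cv2.INTER_NEAREST)[:,:,::-1])
E
```

```text
t: 6.37
eef_pos: [0.5254, -0.0434, 0.1381]
tcp_rot: [0.126, 0.992, 0.0, -0.001]
force: [-0.8, -0.4, -0.0]
finger_gap: 0.0375
grip_force: 40.4
[ 0.52555062 -0.0435871   0.1388125 ] [ 7.74508309e+01  4.83000000e-01 -3.17500000e-02] [ 4.41586106e-02  8.29988055e-04 -1.43610596e-05]
[277 160]
```

View pics/w4.png

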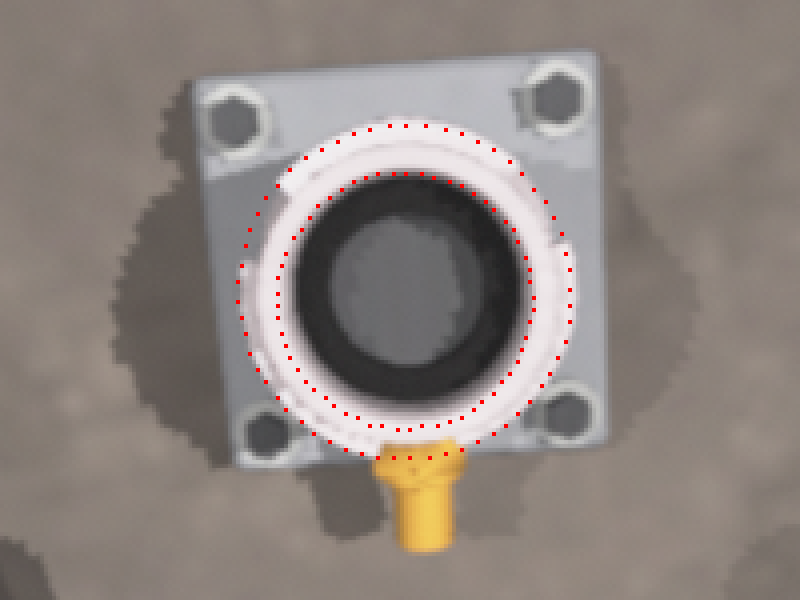

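```bash
python3 - <<'E'
from h import *
d=np.load("w4.npz");c=dict(mtx=d["mtx"],R=d["R"],t=d["t"])
o=np.array([.4828,-.0317])
p=ray(c,283.3,222.5,.021)[:2];print("stub",p-o,np.linalg.norm(p-o),np.degrees(np.arctan2(*(p-o)[::-1])))
k=lambda a,b:ray(c,177+a/4,85+b/4,.010)[:2]
q=np.array([k(193,82),k(595,52),k(606,440),k(238,466)]);print("foot c",q.mean(0),np.linalg.norm(np.diff(q,axis=0),axis=1))
for i in range(4):
    e=q[(i+1)%4]-q[i];print(np.degrees(np.arctan2(e[1],e[0])))
E
python3 -m pendant '{"grip":[0.3,0.3,0.3,0.3,0.3,0.3,0.3],"offset":[[0.02,0,0],[0.0437,-0.0005,0.02],[0.0437,-0.0005,0.05],[0.0437,-0.0005,0.075],[0.0437,-0.0005,0.08],[0.0437,-0.0005,0.08],[0.0437,-0.0005,0.08]],"rot":[[0,0,0],[0,0,0],[0,0,0],[0,0,0],[0,0,0],[0,0,0],[0,0,0]]}'
python3 -m pendant '{"grip":[0.3,0.3,0.3,0.3],"offset":[[0,0,0.001],[0,0,0.003],[0,0,0.004],[0,0,0.004]],"rot":[[0,0,0],[0,0,0],[0,0,0],[0,0,0]]}'
```

```text
stub [ 0.05451671 -0.00941029] 0.05532291446209797 -9.793490126842027
foot c [ 0.48220148 -0.03064548] [0.0773498  0.07668612 0.07737801]
79.68092915664596
-10.134360851956467
-100.19476901412504
169.8443377791478
t: 7.0
eef_pos: [0.4842, -0.034, 0.06]
tcp_rot: [0.126, 0.992, -0.0, 0.001]
force: [1.1, 0.2, -1.0]
finger_gap: 0.0377
grip_force: 40.4
t: 7.33
eef_pos: [0.4841, -0.0342, 0.0551]
tcp_rot: [0.127, 0.992, -0.0, 0.001]
force: [0.5, 0.0, 0.3]
finger_gap: 0.0376
grip_force: 40.5
```

```bash
python3 -m pendant '{"grip":[0.3,0.3,0.3,0.3],"offset":[[0,0,0.001],[0,0,0.002],[0,0,0.003],[0,0,0.003]],"rot":[[0,0,0],[0,0,0],[0,0,0],[0,0,0]]}' | egrep 'eef|force'
python3 -m pendant '{"grip":[0.3,0.3,0.3],"offset":[[0,0,0.001],[0,0,0.002],[0,0,0.002]],"rot":[[0,0,0],[0,0,0],[0,0,0]]}'| egrep 'eef|force'
```

```text
eef_pos: [0.4832, -0.0337, 0.052]
force: [-3.1, 1.7, 6.7]
grip_force: 41.1
eef_pos: [0.4827, -0.0332, 0.0504]
force: [-5.4, 4.0, 11.3]
grip_force: 41.5
```

```bash
python3 -m pendant '{"grip":[0.3,0.3,0.3],"offset":[[0.0012,0.0005,0],[0.0023,0.001,0],[0.0023,0.001,0]],"rot":[[0,0,0],[0,0,0],[0,0,0]]}' | egrep 'eef|force'
python3 -m pendant '{"grip":[0.3,0.3],"offset":[[0,0,0.001],[0,0,0.001]],"rot":[[0,0,0],[0,0,0]]}'| egrep 'eef|force'
```

```text
eef_pos: [0.4813, -0.0324, 0.0491]
force: [0.8, -0.5, -0.4]
grip_force: 40.4
eef_pos: [0.4814, -0.0325, 0.0486]
force: [-1.7, 0.3, 3.8]
grip_force: 40.9
```

The lateral force vanished once I shifted, and the glass is down with its underside at about 39.6 mm. I release it, lift, and go above the steel ring.

```bash
python3 -m pendant '{"grip":[0.5,0.6,0.6,0.6,0.6,0.6,0.6,0.8,0.8,0.8,0.8,0.8,0.8,0.8,0.8,0.8,0.8],"offset":[[0,0,0],[0,0,0],[0,0,0],[0,0,0],[0,0,-0.002],[0,0,-0.01],[0,0,-0.04],[0,0,-0.08],[0,0,-0.12],[-0.015,-0.035,-0.12],[-0.03,-0.065,-0.12],[-0.045,-0.095,-0.12],[-0.06,-0.125,-0.12],[-0.067,-0.136,-0.12],[-0.067,-0.136,-0.12],[-0.067,-0.136,-0.12],[-0.067,-0.136,-0.12]],"rot":[[0,0,0],[0,0,0],[0,0,0],[0,0,0],[0,0,0],[0,0,0],[0,0,0],[0,0,0],[0,0,0],[0,0,0],[0,0,0],[0,0,0],[0,0,0],[0,0,0],[0,0,0],[0,0,0],[0,0,0]]}'
python3 - <<'E'
from h import *
c=cam("wrist");s=status.observe();np.savez("w5.npz",p=c["pixels"],mtx=c["mtx"],R=c["R"],t=c["t"],eef=s["eef_pos"],q=s["tcp_rot"])
print(s["eef_pos"],s["joint_positions"].round(3))
p=c["pixels"]
def crop(X,w,h):
    u,v=proj(c,X).astype(int); u=np.clip(u,w,560-w);v=np.clip(v,h,420-h);print("crop origin",u-w,v-h)
    return cv2.resize(p[v-h:v+h,u-w:u+w],(800 if w>50 else 400,600 if w>50 else 400),interpolation=cv2.INTER_CUBIC)
A=crop([.512,-.181,.03],50,50);B=crop([.482,-.0325,.048],50,50)
cv2.imwrite("pics/w5.png",np.hstack([A,B])[:,:,::-1])
E
```

```text
t: 9.75
eef_pos: [0.5116, -0.1797, 0.1682]
tcp_rot: [0.126, 0.992, 0.0, -0.0]
force: [-0.4, -0.4, -0.3]
finger_gap: 0.0681
grip_force: 0.0
[ 0.51159412 -0.17944681  0.16815402] [-0.525  0.057  1.959  0.     1.127 -1.843]
crop origin 225 153
crop origin 404 76
```

View pics/w5.png

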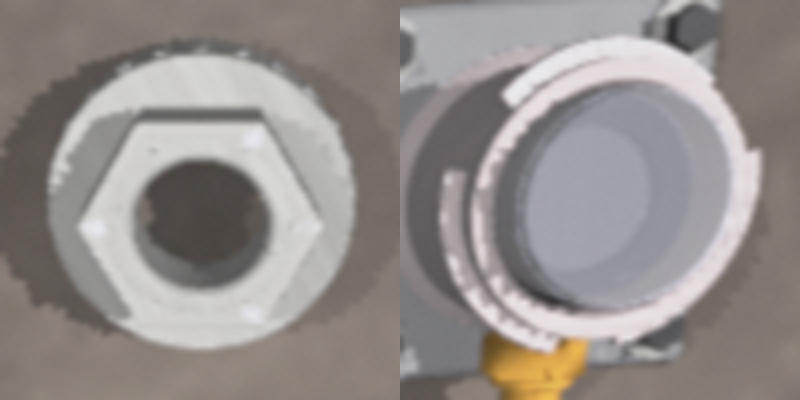

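The glass sits inside the bore, and the ring's hexagon is clear. Its vertices are at about (80,228), (138,122), (265,122), (320,228), (262,320) and (128,318) in the left crop.

```bash
python3 - <<'E'
from h import *
d=np.load("w5.npz");c=dict(mtx=d["mtx"],R=d["R"],t=d["t"])
v=np.array([(80,228),(138,122),(265,122),(320,228),(262,320),(128,318)])
P=np.array([ray(c,225+a/4,153+b/4,.0378)[:2] for a,b in v]);o=P.mean(0)
r=P-o;print("centre",o,"circumradius",np.linalg.norm(r,axis=1).round(4),"expect",.023/np.cos(np.pi/6))
a=np.degrees(np.arctan2(r[:,1],r[:,0]));print("vertex ang",a.round(1),"mod60",(a%60).round(1))
ty=Rn.from_quat(d["q"]).apply([0,1,0]);print("tool y ang",np.degrees(np.arctan2(ty[1],ty[0])))
print("shift",totool(np.r_[o-d["eef"][:2],0]))
E
```

```text
centre [ 0.5145039  -0.18247368] circumradius [0.0254 0.0257 0.0263 0.0259 0.0258 0.0264] expect 0.026558112382722782
vertex ang [-102.7 -165.   133.7   73.9   17.8  -50.5] mod60 [17.3 15.  13.7 13.9 17.8  9.5]
tool y ang 75.52837873998023
shift [-3.57387464e-03 -2.20368089e-03 -4.29971574e-06]
```

The glass is in. The flats point along 44.5° and 104.5°, so I turn -29° about tool z and centre the ring by light squeezes on two flat pairs.

```bash
python3 -m pendant '{"grip":[0.8,0.8,0.8,0.8,0.8,0.8,0.8,0.8,0.8,0.8,0.8,0.8,0.4,0.4,0.4,0.4,0.4],"offset":[[-0.001,-0.001,0],[-0.002,-0.003,0.02],[-0.002,-0.003,0.05],[-0.002,-0.003,0.08],[-0.002,-0.003,0.1],[-0.002,-0.003,0.11],[-0.002,-0.003,0.12],[-0.002,-0.003,0.13],[-0.002,-0.003,0.138],[-0.002,-0.003,0.143],[-0.002,-0.003,0.1455],[-0.002,-0.003,0.1455],[-0.002,-0.003,0.1455],[-0.002,-0.003,0.1455],[-0.002,-0.003,0.1455],[-0.002,-0.003,0.1455],[-0.002,-0.003,0.1455]],"rot":[[0,0,-6],[0,0,-12],[0,0,-18],[0,0,-24],[0,0,-29],[0,0,-29],[0,0,-29],[0,0,-29],[0,0,-29],[0,0,-29],[0,0,-29],[0,0,-29],[0,0,-29],[0,0,-29],[0,0,-29],[0,0,-29],[0,0,-29]]}' 20
python3 - <<'E'
from h import *
s=status.observe();print(s["wrist_torque"].round(3),s["force"].round(2),s["joint_positions"].round(3))
E
```

```text
t: 11.22
eef_pos: [0.5138, -0.1847, 0.0237]
tcp_rot: [-0.126, 0.992, -0.001, 0.001]
force: [-0.2, 0.1, 3.7]
finger_gap: 0.0456
grip_force: 21.6
[-0.002 -0.02  -0.068] [-0.18  0.15  3.74] [-0.531  0.274  2.018 -0.     0.847 -2.354]
```

```bash
python3 -m pendant '{"grip":[0.8,0.8,0.8,0.8,0.8,0.8,0.8,0.8,0.8,0.8,0.8,0.8,0.4,0.4,0.4,0.4,0.4],"offset":[[0,0,-0.001],[0,0,-0.001],[0,0,-0.001],[0,0,-0.001],[0,0,-0.001],[0,0,-0.001],[0,0,-0.001],[0,0,-0.001],[0,0,-0.001],[0,0,-0.001],[0,0,-0.001],[0,0,-0.001],[0,0,-0.001],[0,0,-0.001],[0,0,-0.001],[0,0,-0.001],[0,0,-0.001]],"rot":[[0,0,0],[0,0,0],[0,0,6],[0,0,12],[0,0,18],[0,0,24],[0,0,30],[0,0,36],[0,0,42],[0,0,48],[0,0,54],[0,0,60],[0,0,60],[0,0,60],[0,0,60],[0,0,60],[0,0,60]]}' 20
python3 -m pendant '{"grip":[0.8,0.8,0.8,0.8,0.8,0.8,0.8,0.8,0.8,0.8,0.8,0.8,0.4,0.4,0.4,0.4,0.4],"offset":[[0,0,0],[0,0,0],[0,0,0],[0,0,0],[0,0,0],[0,0,0],[0,0,0],[0,0,0],[0,0,0],[0,0,0],[0,0,0],[0,0,0],[0,0,0],[0,0,0],[0,0,0],[0,0,0],[0,0,0]],"rot":[[0,0,0],[0,0,0],[0,0,-6],[0,0,-12],[0,0,-18],[0,0,-24],[0,0,-30],[0,0,-36],[0,0,-42],[0,0,-48],[0,0,-54],[0,0,-60],[0,0,-60],[0,0,-60],[0,0,-60],[0,0,-60],[0,0,-60]]}' 20
```

```text
t: 12.63
eef_pos: [0.513, -0.1842, 0.0237]
tcp_rot: [0.387, 0.922, 0.0, -0.0]
force: [-0.3, 0.8, 0.0]
finger_gap: 0.0452
grip_force: 20.8
t: 14.05
eef_pos: [0.5133, -0.1843, 0.024]
tcp_rot: [-0.125, 0.992, -0.0, 0.0]
force: [0.1, -0.1, 1.1]
finger_gap: 0.0456
grip_force: 21.2
```

```bash
python3 -m pendant '{"grip":[0.4,0.4,0.4,0.4,0.4,0.4,0.4,0.4,0.4,0.4,0.4,0.4,0.4,0.4,0.4,0.4,0.4],"offset":[[0,0,0],[0,0,-0.01],[0,0,-0.045],[0,0,-0.08],[0,0.005,-0.1],[0,0.03,-0.1],[-0.002,0.06,-0.1],[-0.004,0.09,-0.1],[-0.006,0.12,-0.1],[-0.007,0.145,-0.1],[-0.007,0.155,-0.1],[-0.007,0.155,-0.09],[-0.007,0.155,-0.075],[-0.007,0.155,-0.062],[-0.007,0.155,-0.055],[-0.007,0.155,-0.055],[-0.007,0.155,-0.055]],"rot":[[0,0,0],[0,0,0],[0,0,0],[0,0,0],[0,0,-3],[0,0,-5.4],[0,0,-5.4],[0,0,-5.4],[0,0,-5.4],[0,0,-5.4],[0,0,-5.4],[0,0,-5.4],[0,0,-5.4],[0,0,-5.4],[0,0,-5.4],[0,0,-5.4],[0,0,-5.4]]}' 70
python3 - <<'E'
from h import *
c=cam("wrist");s=status.observe()
print(s["eef_pos"],s["force"].round(2),s["wrist_torque"].round(3),s["joint_positions"].round(3))
b=cam("scene");p=b["pixels"];u,v=proj(b,[.4813,-.0325,.05]).astype(int)
A=cv2.resize(p[v-45:v+45,u-50:u+50],(400,360),interpolation=cv2.INTER_CUBIC);B=cv2.resize(c["pixels"][180:380,160:400],(432,360))
cv2.imwrite("pics/w6.png",np.hstack([A,B[:,:400]])[:,:,::-1])
E
```

```text
t: 15.47
eef_pos: [0.4811, -0.0331, 0.0783]
tcp_rot: [-0.172, 0.985, 0.0, -0.001]
force: [0.2, -0.1, -1.6]
finger_gap: 0.0436
grip_force: 71.9
[ 0.48160246 -0.03311217  0.07903292] [-0.44 -0.3  -1.3 ] [-0.004  0.019  0.032] [-0.279  0.05   2.152 -0.     0.939 -2.196]
```

View pics/w6.png

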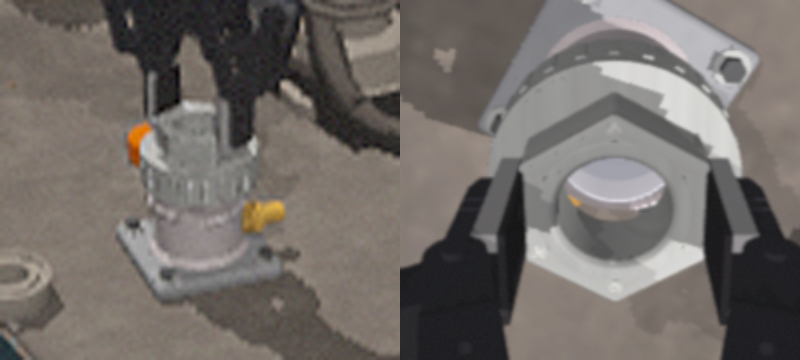

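The ring is level over the tower, centred in the pads, and the glass shows through its hole. I lower it gently, feeling for contact.

```bash
python3 -m pendant '{"grip":[0.4,0.4,0.4,0.4,0.4],"offset":[[0,0,0.003],[0,0,0.006],[0,0,0.008],[0,0,0.009],[0,0,0.009]],"rot":[[0,0,0],[0,0,0],[0,0,0],[0,0,0],[0,0,0]]}' | egrep 'eef|force'
python3 -m pendant '{"grip":[0.4,0.4,0.4],"offset":[[0,0,0.001],[0,0,0.002],[0,0,0.002]],"rot":[[0,0,0],[0,0,0],[0,0,0]]}' | egrep 'eef|force'
python3 -m pendant '{"grip":[0.4,0.4,0.4],"offset":[[0,0,0.001],[0,0,0.002],[0,0,0.002]],"rot":[[0,0,0],[0,0,0],[0,0,0]]}' | egrep 'eef|force'
```

```text
eef_pos: [0.481, -0.0323, 0.0695]
force: [-0.4, -0.0, -1.5]
grip_force: 71.9
eef_pos: [0.4811, -0.0324, 0.0677]
force: [1.0, -0.1, -2.0]
grip_force: 71.9
eef_pos: [0.4815, -0.0324, 0.0671]
force: [-3.2, 1.0, 6.4]
grip_force: 72.8
```

```bash
python3 -m pendant '{"grip":[0.4,0.4,0.4,0.4,0.4],"offset":[[0,0,0],[0,0,0.0003],[0,0,0.0006],[0,0,0.001],[0,0,0.001]],"rot":[[0,0,6],[0,0,12],[0,0,18],[0,0,24],[0,0,24]]}'
python3 -m pendant '{"grip":[0.4,0.4,0.4,0.4,0.4,0.4],"offset":[[0,0,0.0003],[0,0,0.0006],[0,0,0.001],[0,0,0.001],[0,0,0.001],[0,0,0.001]],"rot":[[0,0,6],[0,0,12],[0,0,18],[0,0,24],[0,0,30],[0,0,30]]}'
python3 -c '
from h import *
s=status.observe();print(s["eef_pos"],s["force"].round(2),s["wrist_torque"].round(3))'
```

```text
t: 16.9
eef_pos: [0.4819, -0.0328, 0.0659]
tcp_rot: [0.037, 0.999, -0.0, 0.001]
force: [-2.1, -0.5, 3.5]
finger_gap: 0.044
grip_force: 72.6
t: 17.4
eef_pos: [0.4813, -0.0324, 0.0638]
tcp_rot: [0.293, 0.956, 0.0, 0.0]
force: [0.2, 0.6, -1.6]
finger_gap: 0.0443
grip_force: 71.9
[ 0.48128567 -0.03237371  0.0638408 ] [ 0.19  0.57 -1.56] [0.023 0.007 0.005]
```

That matches the lugs being 60° off: the ring rode down the ridge and is now free in the gaps. I lower it to the glass.

```bash
python3 -m pendant '{"grip":[0.4,0.4,0.4],"offset":[[0,0,0.001],[0,0,0.002],[0,0,0.002]],"rot":[[0,0,3],[0,0,5],[0,0,5]]}' | egrep 'eef|force'
python3 -m pendant '{"grip":[0.4,0.4,0.4],"offset":[[0,0,0.0008],[0,0,0.0015],[0,0,0.0015]],"rot":[[0,0,0],[0,0,0],[0,0,0]]}' | egrep 'eef|force'
```

```text
eef_pos: [0.4813, -0.0323, 0.062]
force: [-1.4, -0.7, 2.0]
grip_force: 72.2
eef_pos: [0.4814, -0.0324, 0.0619]
force: [-4.3, 0.3, 11.7]
grip_force: 73.3
```

```bash
python3 -m pendant '{"grip":[0.4,0.4,0.4,0.4,0.4],"offset":[[0,0,-0.001],[0,0,-0.001],[0,0,-0.001],[0,0,-0.001],[0,0,-0.001]],"rot":[[0,0,4],[0,0,8],[0,0,12],[0,0,16],[0,0,16]]}' | egrep 'eef|force'
python3 -c '
from h import *
s=status.observe();print(s["eef_pos"],s["force"].round(2),s["wrist_torque"].round(3))'
python3 -m pendant '{"grip":[0.4,0.4,0.4],"offset":[[0,0,0],[0,0,0],[0,0,0]],"rot":[[0,0,3],[0,0,6],[0,0,6]]}' | egrep 'eef|force'
python3 -c '
from h import *
s=status.observe();print(s["eef_pos"],s["force"].round(2),s["wrist_torque"].round(3))'
```

```text
eef_pos: [0.482, -0.0326, 0.062]
force: [-0.4, 0.3, 3.3]
grip_force: 72.4
[ 0.481952   -0.03259224  0.06196947] [-0.45  0.31  3.31] [-0.034  0.165 -0.029]
eef_pos: [0.4819, -0.0326, 0.0619]
force: [-1.1, -0.5, 3.9]
grip_force: 72.4
[ 0.48193409 -0.03260914  0.06194656] [-1.07 -0.53  3.89] [-0.08   0.05  -0.023]
```

```bash
cat > tq.py <<'E'
from h import *
s=status.observe();print(s["eef_pos"].round(4),s["force"].round(1),"Tz",s["wrist_torque"].round(3), "j6",s["joint_positions"][5].round(3),"yaw",round(Rn.from_quat(s["tcp_rot"]).as_euler("ZYX",degrees=True)[0],2))
E
python3 -m pendant '{"grip":[0.4,0.4,0.4],"offset":[[0,0,0],[0,0,0],[0,0,0]],"rot":[[0,0,2],[0,0,4],[0,0,4]]}' >/dev/null; python3 tq.py
python3 -m pendant '{"grip":[0.4,0.4],"offset":[[0,0,0],[0,0,0]],"rot":[[0,0,3],[0,0,3]]}' >/dev/null; python3 tq.py
```

```text
[ 0.4819 -0.0326  0.062 ] [-0.6 -0.1  4.2] Tz [-0.073  0.072 -0.01 ] j6 -0.715 yaw 115.05
[ 0.4819 -0.0326  0.0619] [-0.5 -0.1  5.5] Tz [-0.048  0.073 -0.01 ] j6 -0.662 yaw 112.0
```

```bash
for i in 1; do python3 -m pendant '{"grip":[0.4,0.4],"offset":[[0,0,0],[0,0,0]],"rot":[[0,0,3],[0,0,3]]}' >/dev/null; python3 tq.py; done
python3 -m pendant '{"grip":[0.4,0.4],"offset":[[0,0,0],[0,0,0]],"rot":[[0,0,2],[0,0,2]]}' >/dev/null; python3 tq.py
```

```text
[ 0.4819 -0.0326  0.0619] [0.  0.6 5.1] Tz [-0.079  0.021 -0.043] j6 -0.61 yaw 109.0
[ 0.4819 -0.0326  0.062 ] [-0.5  0.1  4.8] Tz [ 0.011  0.023 -0.042] j6 -0.575 yaw 107.03
```

```bash
python3 -m pendant '{"grip":[0.4,0.4],"offset":[[0,0,0],[0,0,0]],"rot":[[0,0,2],[0,0,2]]}' >/dev/null; python3 tq.py
```

```text
[ 0.4819 -0.0326  0.0619] [-0.   0.9  5.2] Tz [-0.05   0.089 -0.035] j6 -0.541 yaw 105.04
```

```bash
python3 -m pendant '{"grip":[0.4,0.4],"offset":[[0,0,0],[0,0,0]],"rot":[[0,0,3],[0,0,3]]}' >/dev/null; python3 tq.py;python3 -m pendant '{"grip":[0.4,0.4],"offset":[[0,0,0],[0,0,0]],"rot":[[0,0,3],[0,0,3]]}' >/dev/null; python3 tq.py
```

```text
[ 0.4819 -0.0326  0.062 ] [-0.2 -0.1  5.4] Tz [-0.051  0.058 -0.065] j6 -0.487 yaw 102.0
[ 0.4819 -0.0326  0.062 ] [ 0.1 -0.5  5.4] Tz [-0.049  0.086 -0.016] j6 -0.435 yaw 99.0
```

```bash
python3 -m pendant '{"grip":[0.4,0.4],"offset":[[0,0,0],[0,0,0]],"rot":[[0,0,3],[0,0,3]]}' >/dev/null; python3 tq.py
```

```text
[ 0.4818 -0.0326  0.0619] [-0.3 -0.3  5.7] Tz [-0.04   0.069 -0.104] j6 -0.383 yaw 96.01
```

```bash
python3 -m pendant '{"grip":[0.4,0.4],"offset":[[0,0,0],[0,0,0]],"rot":[[0,0,2],[0,0,2]]}' >/dev/null; python3 tq.py;python3 -m pendant '{"grip":[0.4],"offset":[[0,0,0]],"rot":[[0,0,0]]}' >/dev/null; python3 tq.py
```

```text
[ 0.4817 -0.0325  0.0619] [-1.2  0.3  5.9] Tz [-0.012  0.186  0.049] j6 -0.349 yaw 94.07
[ 0.4817 -0.0325  0.0619] [-1.5  0.3  5. ] Tz [0.032 0.198 0.032] j6 -0.35 yaw 94.11
```

```bash
python3 -m pendant '{"grip":[0.4,0.4],"offset":[[0,0,0],[0,0,0]],"rot":[[0,0,2],[0,0,2]]}' >/dev/null; python3 tq.py
```

```text
[ 0.4816 -0.0325  0.0619] [-0.5 -0.1  5.4] Tz [0.002 0.224 0.161] j6 -0.314 yaw 92.11
```

```bash
python3 -m pendant '{"grip":[0.4],"offset":[[0,0,0]],"rot":[[0,0,0]]}' >/dev/null; python3 tq.py; python3 -m pendant '{"grip":[0.4],"offset":[[0,0,0]],"rot":[[0,0,0]]}' >/dev/null; python3 tq.py
```

```text
[ 0.4816 -0.0325  0.0619] [-0.9  1.5  5.8] Tz [0.031 0.175 0.079] j6 -0.315 yaw 92.14
[ 0.4816 -0.0325  0.0619] [-1.1  0.   5.8] Tz [0.044 0.211 0.076] j6 -0.315 yaw 92.14
```

Torque is about 0.10 Nm and climbing about 0.03 per degree. A little more turn should reach mid-snug.

```bash
for i in 1; do python3 -m pendant '{"grip":[0.4,0.4],"offset":[[0,0,0],[0,0,0]],"rot":[[0,0,1],[0,0,1]]}' >/dev/null; python3 tq.py; python3 -m pendant '{"grip":[0.4],"offset":[[0,0,0]],"rot":[[0,0,0]]}' >/dev/null; python3 tq.py;python3 -m pendant '{"grip":[0.4],"offset":[[0,0,0]],"rot":[[0,0,0]]}' >/dev/null; python3 tq.py; done
```

```text
[ 0.4816 -0.0325  0.0619] [-0.9  0.4  6.2] Tz [0.065 0.207 0.306] j6 -0.298 yaw 91.19
[ 0.4816 -0.0325  0.0619] [-0.2  0.6  7. ] Tz [0.074 0.169 0.294] j6 -0.298 yaw 91.2
[ 0.4816 -0.0325  0.0619] [-0.5  1.1  6.7] Tz [0.028 0.136 0.315] j6 -0.298 yaw 91.2
```

```bash
python3 -m pendant '{"grip":[0.4,0.4],"offset":[[0,0,-0.0005],[0,0,-0.001]],"rot":[[0,0,-0.5],[0,0,-1]]}' |head -1; python3 tq.py; python3 -m pendant '{"grip":[0.4],"offset":[[0,0,0]],"rot":[[0,0,0]]}' >/dev/null; python3 tq.py
```

```text
t: 21.07
[ 0.4815 -0.0324  0.062 ] [ 2.6 -1.6 -3.9] Tz [-0.155 -0.521 -0.288] j6 -0.313 yaw 91.97
[ 0.4815 -0.0325  0.062 ] [ 2.8 -1.1 -1.1] Tz [-0.137 -0.456 -0.136] j6 -0.312 yaw 91.92
```

```bash
python3 -m pendant '{"grip":[0.4,0.4],"offset":[[0,0,0.0005],[0,0,0.0005]],"rot":[[0,0,0.5],[0,0,0.5]]}' |head -1; python3 tq.py; python3 -m pendant '{"grip":[0.4],"offset":[[0,0,0]],"rot":[[0,0,0]]}' >/dev/null; python3 tq.py
```

```text
t: 21.32
[ 0.4815 -0.0325  0.0619] [ 1.6 -0.1  0.9] Tz [-0.033 -0.299  0.289] j6 -0.303 yaw 91.45
[ 0.4815 -0.0325  0.0619] [3.1 0.5 0.7] Tz [-0.001 -0.354  0.298] j6 -0.303 yaw 91.44
```

The thread is locked by friction: torque swings within half a degree without the ring turning. I unwind to about zero torque, open and retreat.

```bash
python3 -m pendant '{"grip":[0.4,0.4],"offset":[[0,0,0],[0,0,0]],"rot":[[0,0,-0.3],[0,0,-0.3]]}' |head -1; python3 tq.py
python3 -m pendant '{"grip":[0.65,0.8,0.8,0.8,0.8,0.8,0.8,0.8,0.8],"offset":[[0,0,0],[0,0,0],[0,0,0],[0,0,-0.005],[0,0,-0.03],[0,0,-0.06],[0,0,-0.1],[0,0,-0.12],[0,0,-0.12]],"rot":[[0,0,0],[0,0,0],[0,0,0],[0,0,0],[0,0,0],[0,0,0],[0,0,0],[0,0,0],[0,0,0]]}'
python3 - <<'E'
from h import *
c=cam("wrist");b=cam("scene");p=c["pixels"]
u,v=proj(c,[.4815,-.0325,.06]).astype(int);x,y=proj(b,[.4815,-.0325,.05]).astype(int)
A=cv2.resize(p[max(v-60,0):max(v-60,0)+120,u-60:u+60],(400,400),interpolation=cv2.INTER_CUBIC);B=cv2.resize(b["pixels"][y-45:y+45,x-45:x+45],(400,400),interpolation=cv2.INTER_CUBIC)
cv2.imwrite("pics/w7.png",np.hstack([A,B])[:,:,::-1])
E
```

```text
t: 21.57
[ 0.4815 -0.0325  0.062 ] [ 3.1 -0.5  0.4] Tz [-0.078 -0.433  0.109] j6 -0.307 yaw 91.66
t: 22.32
eef_pos: [0.4845, -0.0333, 0.1885]
tcp_rot: [0.697, 0.717, 0.003, 0.005]
force: [0.7, -0.8, 0.8]
finger_gap: 0.0684
grip_force: 0.0
```

View pics/w7.png

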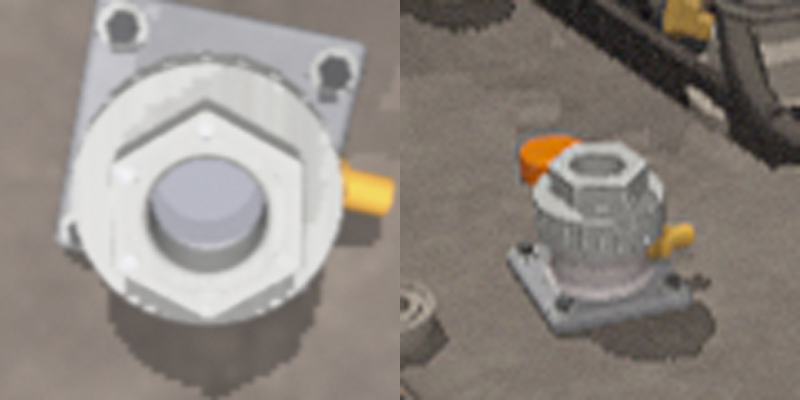

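The ring sits level on the tower at centre (207,215) with the glass under its hole, and the gripper is clear. I hand in.

```bash
python3 -m pendant '{"grip":[0.8,0.8,0.8],"offset":[[0,0,0],[0,0,0],[0,0,0]],"rot":[[0,0,0],[0,0,0],[0,0,0]]}'|head -2; python3 -c 'from plant import ticket; print(ticket.sign_off())'
```

```text
t: 22.67
eef_pos: [0.4801, -0.0321, 0.18]
the job is handed in; nothing more can be done
None
```

The glass is seated and the ring is screwed down, let go and handed in at about 22.7 s, but the tightening torque briefly touched about 0.3 Nm, your stated limit, and I had no reading of the force on the glass, so I can't rule out a crack or confirm the 6 N clamp (no verdict was returned).

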